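# Put loaded syringes on the injection stand and empty ones in the rinse tray

### The job

Sort the four glass syringes by their plungers: lay the two loaded ones (plunger drawn out) in the cradles of the injection stand, the thick one in the wide cradle and the thin one in the narrow cradle, each resting on its barrel with both collars outside the V supports. Lay the two empty ones (plunger pushed in) flat in the rinse tray, one along the middle of each lane, either one in either lane. Do not push in or draw out any plunger, and leave everything released and at rest.

Things in the scene. Friction and masses are not known exactly. Their poses are not given: they have to be found in the camera images.
- thick_a_mid (a point): centre of a thick glass syringe, loaded: plunger drawn out, lying on the bench. x: along the barrel to the tip, z: up. Clear barrel 26 mm thick, bare for x = -41..41 mm; hexagonal collars 36 mm across flats, 8 mm long, at x = -45 and 45 hold the axis 18 mm above their support. Tip ends at x = 58; plunger disc 30 mm wide ends at x = -63 less the plunger's value. About 100 g.
- thick_a_plunger (a joint): plunger of thick_a: 0 fully pushed in, 0.046 m fully drawn out; stays where it is (friction about 4 N). At the start 36 to 45 mm drawn out, a long rod showing (loaded).
- thin_a_mid (a point): centre of a thin glass syringe, loaded: plunger drawn out, lying on the bench. x: along the barrel to the tip, z: up. Clear barrel 14 mm thick, bare for x = -41..41 mm; hexagonal collars 24 mm across flats, 8 mm long, at x = -45 and 45 hold the axis 12 mm above their support. Tip ends at x = 58; plunger disc 18 mm wide ends at x = -63 less the plunger's value. About 45 g.
- thin_a_plunger (a joint): plunger of thin_a: 0 fully pushed in, 0.046 m fully drawn out; stays where it is (friction about 4 N). At the start 36 to 45 mm drawn out, a long rod showing (loaded).
- thick_b_mid (a point): centre of a thick glass syringe, empty: plunger pushed in, lying on the bench. x: along the barrel to the tip, z: up. Clear barrel 26 mm thick, bare for x = -41..41 mm; hexagonal collars 36 mm across flats, 8 mm long, at x = -45 and 45 hold the axis 18 mm above their support. Tip ends at x = 58; plunger disc 30 mm wide ends at x = -63 less the plunger's value. About 100 g.
- thick_b_plunger (a joint): plunger of thick_b: 0 fully pushed in, 0.046 m fully drawn out; stays where it is (friction about 4 N). At the start pushed in, 0 to 2 mm (empty).
- thin_b_mid (a point): centre of a thin glass syringe, empty: plunger pushed in, lying on the bench. x: along the barrel to the tip, z: up. Clear barrel 14 mm thick, bare for x = -41..41 mm; hexagonal collars 24 mm across flats, 8 mm long, at x = -45 and 45 hold the axis 12 mm above their support. Tip ends at x = 58; plunger disc 18 mm wide ends at x = -63 less the plunger's value. About 45 g.
- thin_b_plunger (a joint): plunger of thin_b: 0 fully pushed in, 0.046 m fully drawn out; stays where it is (friction about 4 N). At the start pushed in, 0 to 2 mm (empty).
- stand: injection stand, fixed; origin under the centre of its 100 (x) by 155 (y) by 10 mm base. Two cradles along x, each two white V supports 8 mm thick at x = -27 and 27 mm, tops 43 mm up, 46 mm gap between for fingers. Wide cradle (46 mm mouth) at y = +40, narrow (28 mm mouth) at y = -40. Seated barrels have their axis 38 mm above the origin, either end first; collars meet the Vs 10 mm off centre.
- tray: rinse tray, fixed, steel, 176 (x) by 172 (y) mm; origin: centre of its underside. Floor 3 mm thick, outer walls 10 mm high; a ridge along x at y = 0 (6 mm high) parts two lanes along x, each 81 mm wide, centred at y = -42.5 and +42.5 mm. Syringes lie along a lane on its floor, either end first.
Mind the look-alikes: they are no part of the job. Leave any turquoise or yellow look-alike of the part that bears thin_a_mid alone. Leave any blue or turquoise look-alike of the part that bears thick_a_mid alone.

How it is judged:
By the outcome, as a careful person would: the job done as asked, in the order asked, and still so for the second after the job is handed in, with the robot touching nothing.
It also fails if it takes over 112 s, if anything falls off the work surface, if the arm or the gripper's body presses on something with over 40 N, if the wrist force passes 120 N, or if a joint passes its speed limit or range.

### The arm

A 7-joint arm with a two-finger parallel gripper is mounted at the origin on the work surface. World frame = base frame: x ahead of the robot, y to its left, z up, the work surface at z = 0. Lengths are in m, angles in rad, forces in N, time in s.
With the tool pointing down it reaches from about 0.425 to 0.925 m from the base axis. Payload 6.8 kg.
Tool frame: the origin (TCP) lies on the centre line of the jaws, within the pads' length; the fingertips stand 8 mm ahead of it and the grasp point (between the pads) lies 11 mm behind it (bot.tips_ahead is the distance from the TCP to the fingertips, in m); z points along the fingers, y is the line along which they close (so a half turn about z gives the same grasp; the last joint's range is limited). The gripper opens to 85 mm and grips with 20 to 120 N. Pads are 22 mm wide; open, the fingers measure 114 mm over their backs; the gripper's body (76 mm by 85 mm) begins 54 mm behind the grasp point. The pads swing forward as they close: fully open they stand 13 mm farther back than shut.
Start: joints at [-1.395, 0.477, 0.022, 1.555, -0.011, 1.109, -0.083], TCP at [0.189, 0.648, 0.239] pointing down, gripper open.
Joint ranges: [-2.96, 2.96], [-0.34, 2.1], [-1.41, 1.46], [0.24, 2.44], [-1.37, 4.51], [0.17, 1.92], [-2.96, 2.96]. Speed limits (rad/s): [2.39, 2.39, 3.14, 3.14, 3.14, 3.14, 3.14].

### API

Orientations are given as a unit quaternion [w, x, y, z].
In Python, from station import bot gives the robot as it stands.
- The arm moves only by the tool send_rows, never from a script. Its argument "deltas" is text: rows parted by semicolons, each of 4 numbers parted by spaces: the shift along the tool's x, y, z in m, then the turn about the tool's z in degrees. In form: x y z spin; .... A call has 1 to 5 rows; each row is the pose to reach, as a shift and turn from the pose commanded when the call began, along the tool's axes at that moment; what a row does not reach only later rows make up. A row lasts 1/10 s, in which the tool goes at most 50 mm and 8.59 degrees, less where a joint would pass 70% of its speed; a pose out of reach is approached as far as the arm can. A call with a gripper value outside its range is refused whole. "claw" is the opening, from 0 (shut) to 1 (fully open), set as the call begins (left out, the last holds). The fingers move at their own pace and stop on an object; "force" is the grip in N (left out, the last holds). Time passes only in rows, so rows that repeat a pose let the fingers close. It gives the time, the measured TCP pose, the force, the opening and the grip force at its end, in the units of the state.
- bot.get_obs(): the state, without advancing time (a new reading comes with each control period).
- bot.read_camera(name): name is "side" or "top" or "wrist"; returns a dict with "img" (384x512x3 uint8, red, green, blue), "depth" (384x512 float32, m along the optical axis (not along the pixel's ray), 0 where there is no reading), "fx", "fy", "cx", "cy" (pixels), "camera_from_world" (4x4, takes a point from world to camera coordinates). Camera axes: x right, y up, looking along -z (the intrinsics and any distortion apply to the point x, -y, -z); pixel columns grow to the right and rows downward; lengths in m; the calibration is good to about 2 mm. The wrist camera is an equidistant fisheye: a pixel r from the principal point sees the ray r / f radians off the axis. A picture is of the moment at which its call begins.
- bot.hand_in(): hands the job in; it is judged then, once.
Trained networks look in a picture, given as the dict that the camera call returned (one of the last four; its "shot" number tells which), for a name from the list of things; names that differ only in an ending like _2 or _b are one class to them, and where a whole thing is asked for, a point or a joint stands for the part that bears it (a point fixed in the world has none). Each returns a list of dicts, best first, with "confidence" (0 to 1); they miss things now and then, are a little off and sometimes report something else, mostly with a low value. They report only what shows in the picture. A call takes as long as a camera call. They do not tell look-alikes from the thing itself.
- bot.masks_of(picture, query): "mask" (384x512 bool, what is visible of it).
- bot.landmark_of(picture, query): "xyz" ([x, y, z] in m, in world coordinates, good to about 4 mm: a listed point, or the origin of a listed thing).
The state is a dict: "t": time; "q": joint angles; "joint_vel": joint speeds; "joint_torque": joint torques, N m; "eef_pos": TCP position; "tool_rot": TCP orientation; "contact_force": force on the tool from outside, world axes, zero at the start; "torque": the same for the moment, N m; "gripper_width": opening from 0.0 (shut) to 1.0 (fully open); "grasp_force": force on a finger pad.
Only numpy, scipy, OpenCV 4.12 (cv2) and the standard library are available. Lean on these libraries where they do the work, as an engineer would, in place of code of your own. Each camera call takes 0.05 s, during which the arm holds its last target. There are 200 camera calls.

## Working session

There is one attempt and no reset: what is moved stays moved. The work goes in short steps, Python scripts to look and compute and a tool call to move; the robot and the scene stay as the last step left them, time stands still between calls to the robot, and variables do not carry over. Pictures are saved under pics/ and viewed, at most 14 in all, crops included, and the job is handed in when it is done.

Besides the shell and the picture viewer there is one more tool, called by a JSON object that holds its "name" and its "arguments". send_rows: Moves the arm, as the interface text tells. Its arguments: {"type":"object","properties":{"deltas":{"type":"string"},"claw":{"type":"number"},"force":{"type":"number"}},"required":["deltas"]}

```bash
mkdir -p pics; cat > h.py <<'E'
import numpy as np, cv2
from station import bot
def world(p,mask=None):
    d=p["depth"]; v,u=np.nonzero((d>0) if mask is None else (mask&(d>0)))
    z=d[v,u]; c=np.stack([(u-p["cx"])/p["fx"]*z,-(v-p["cy"])/p["fy"]*z,-z,np.ones_like(z)])
    return (np.linalg.inv(p["camera_from_world"])@c)[:3].T, u, v
def px(p,X):
    c=p["camera_from_world"]@np.append(X,1); return p["cx"]+p["fx"]*c[0]/-c[2], p["cy"]-p["fy"]*c[1]/-c[2]
def save(p,n,crop=None,s=1):
    im=p["img"][:,:,::-1]
    if crop: u0,v0,u1,v1=crop; im=im[v0:v1,u0:u1]
    cv2.imwrite("pics/"+n,cv2.resize(im,None,fx=s,fy=s,interpolation=cv2.INTER_CUBIC))
E
python3 - <<'E'
from h import *
o=bot.get_obs(); print(o["t"],o["eef_pos"],o["tool_rot"])
p=bot.read_camera("top"); save(p,"top.png",s=1.5)
for q in ["thick_a_mid","thin_a_mid","stand","tray"]:
    for r in bot.landmark_of(p,q): print(q,np.round(r["xyz"],3),round(r["confidence"],2),np.round(px(p,r["xyz"])))
    for r in bot.masks_of(p,q):
        m=r["mask"]; X,u,v=world(p,m); col=p["img"][m]
        c,_,a=[*cv2.PCACompute2(np.c_[u,v].astype(np.float32),None)][0:3]
        print(" mask",q,round(r["confidence"],2),m.sum(),c.round())
s=bot.read_camera("side"); save(s,"side.png",s=1.5)
E
```

```text
0.0 [0.18884535 0.6474313  0.2383327 ] [-6.21381743e-05  1.41412766e-01  9.89950295e-01 -9.16565909e-04]
thick_a_mid [0.285 0.204 0.016] 0.95 [161. 297.]
thick_a_mid [ 0.451 -0.094  0.018] 0.92 [285. 206.]
thick_a_mid [0.353 0.028 0.02 ] 0.76 [238. 255.]
 mask thick_a_mid 0.9 701 [[240. 257.]]
 mask thick_a_mid 0.82 635 [[291. 205.]]
 mask thick_a_mid 0.72 750 [[161. 298.]]
thin_a_mid [ 0.311 -0.3    0.013] 0.87 [386. 256.]
thin_a_mid [ 0.325 -0.145  0.016] 0.74 [317. 258.]
thin_a_mid [ 0.665 -0.081  0.01 ] 0.68 [267. 123.]
 mask thin_a_mid 0.79 405 [[384. 257.]]
 mask thin_a_mid 0.67 415 [[315. 258.]]
 mask thin_a_mid 0.59 251 [[269. 123.]]
stand [ 0.518  0.33  -0.006] 0.91 [104. 202.]
 mask stand 0.8 2912 [[104. 202.]]
tray [ 0.559 -0.35  -0.002] 0.82 [381. 152.]
 mask tray 0.69 4962 [[383. 154.]]
```

View pics/top.png

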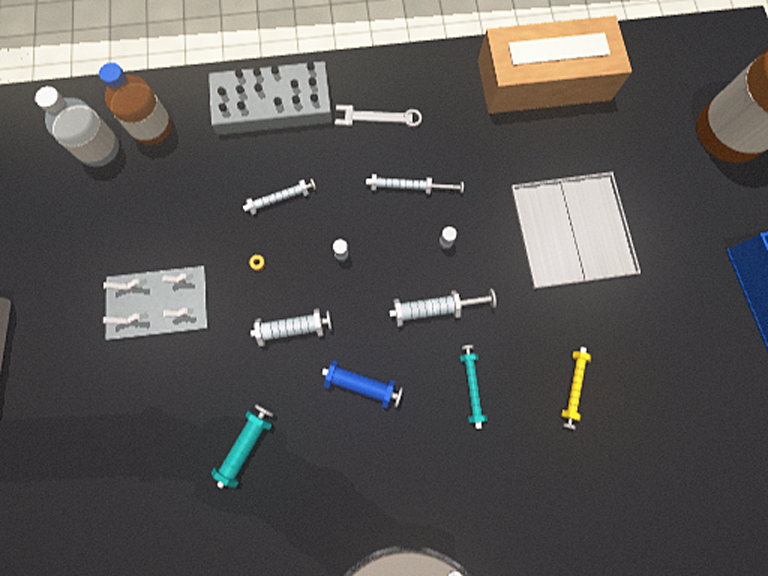

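```bash
python3 - <<'E'
from h import *
p=bot.read_camera("top"); 
np.save("top.npy",p,allow_pickle=True)
print(p["fx"],p["cx"],p["cy"],np.linalg.inv(p["camera_from_world"]).round(3))
im=p["img"][:,:,::-1]
a=cv2.resize(im[115:235,155:335],None,fx=4.4,fy=4.4,interpolation=cv2.INTER_CUBIC)
cv2.imwrite("pics/syr.png",a)
cv2.imwrite("pics/st.png",np.hstack([cv2.resize(im[170:235,60:145],None,fx=4.6,fy=4.6,interpolation=cv2.INTER_CUBIC),cv2.resize(im[110:198,335:432],(400,299),interpolation=cv2.INTER_CUBIC)]))
# bright blobs -> plane-projected min-area rects
hsv=cv2.cvtColor(p["img"],cv2.COLOR_RGB2HSV)
b=((hsv[...,2]>95)&(hsv[...,1]<70)).astype(np.uint8)
Ti=np.linalg.inv(p["camera_from_world"])
def plane(u,v,z):
    d=Ti[:3,:3]@np.stack([(u-p["cx"])/p["fx"],-(v-p["cy"])/p["fy"],-np.ones_like(u)*1.0])
    o=Ti[:3,3:]; return (o+d*(z-o[2])/d[2])[:2].T
n,l,st,c=cv2.connectedComponentsWithStats(b)
for i in range(1,n):
    if st[i,4]<150 or st[i,4]>9000: continue
    v,u=np.nonzero(l==i)
    P=plane(u.astype(float),v.astype(float),0.015)
    m,e,w=cv2.PCACompute2(P.astype(np.float32),None)
    s=(P-m)@e.T; mid=(s.max(0)+s.min(0))/2@e+m
    print(c[i].round(),st[i,4],"mid",mid.round(4),"axis",e[0].round(3),"len",np.ptp(s,axis=0).round(3), "skew",((s[:,0]-s[:,0].min())/np.ptp(s[:,0])).mean().round(2))
E
```

```text
352.91631438145595 250.4918396252765 188.01126879804804 [[-0.126  0.961 -0.248  0.298]
 [-0.992 -0.121  0.035  0.01 ]
 [ 0.004  0.25   0.968  0.817]
 [ 0.     0.     0.     1.   ]]
[372.  32.] 993 mid [[ 0.8879 -0.3939]] axis [0.004 1.   ] len [0.175 0.047] skew 0.5
[179.  62.] 2487 mid [[0.8627 0.1219]] axis [0.008 1.   ] len [0.204 0.105] skew 0.5
[492.  78.] 1462 mid [[ 0.739  -0.6731]] axis [ 0.981 -0.193] len [0.178 0.101] skew 0.37
[50. 84.] 1582 mid [[0.8461 0.4564]] axis [0.784 0.62 ] len [0.185 0.079] skew 0.45
[99. 82.] 413 mid [[0.8328 0.3311]] axis [-0.511  0.86 ] len [0.076 0.069] skew 0.5
[250.  77.] 459 mid [[ 0.7947 -0.0588]] axis [0.159 0.987] len [0.145 0.04 ] skew 0.52
[382. 153.] 4906 mid [[ 0.5539 -0.3474]] axis [ 1.    -0.007] len [0.182 0.176] skew 0.49
[273. 122.] 362 mid [[ 0.6617 -0.1023]] axis [0.185 0.983] len [0.158 0.027] skew 0.55
[185. 130.] 323 mid [[0.6677 0.1196]] axis [-0.247  0.969] len [0.123 0.03 ] skew 0.51
[103. 201.] 2850 mid [[0.5156 0.3258]] axis [0.006 1.   ] len [0.158 0.101] skew 0.49
[290. 204.] 697 mid [[ 0.4547 -0.1166]] axis [-0.029  1.   ] len [0.168 0.044] skew 0.57
[  2. 216.] 179 mid [[0.4975 0.5548]] axis [ 1.    -0.016] len [0.105 0.015] skew 0.62
[192. 218.] 625 mid [[0.4508 0.12  ]] axis [-0.049  0.999] len [0.122 0.043] skew 0.52
[272. 376.] 980 mid [[ 0.1047 -0.0113]] axis [0.13  0.992] len [0.152 0.034] skew 0.49
```

View pics/syr.png

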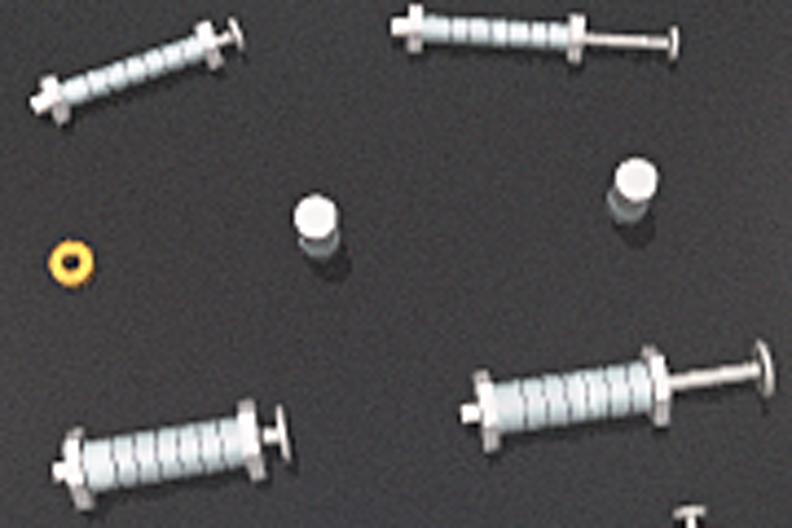

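View pics/st.png

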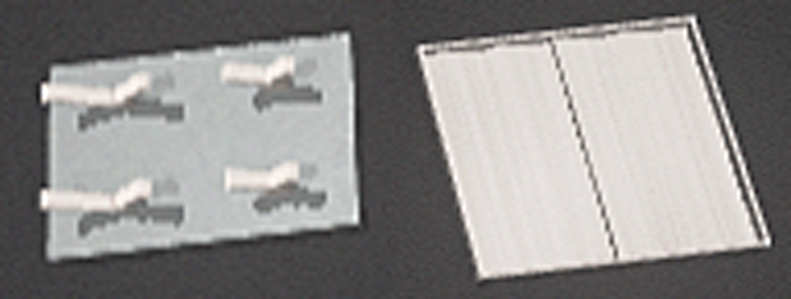

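```bash
cat >> h.py <<'E'
def go(x,y,z,yaw):
    "shift in tool axes and spin to reach world TCP x,y,z and tool-x heading yaw (deg, mod 180)"
    from scipy.spatial.transform import Rotation as R
    o=bot.get_obs(); q=o["tool_rot"]; M=R.from_quat(q,scalar_first=True).as_matrix()
    d=M.T@(np.array([x,y,z])-o["eef_pos"]); now=np.degrees(np.arctan2(M[1,0],M[0,0]))
    s=-((yaw-now+90)%180-90)
    print("t",round(o["t"],2),"at",o["eef_pos"].round(4),"yaw",now.round(1),"q7",o["q"][6].round(2),"w",round(o["gripper_width"],3),"F",round(o["grasp_force"],1),"-> delta",(d*1000).round(1),"mm spin",s.round(1))
def fish(p,X):
    c=p["camera_from_world"]@np.append(X,1); x,y,z=c[0],-c[1],-c[2]; r=np.hypot(x,y); th=np.arctan2(r,z)
    return p["cx"]+p["fx"]*th*x/r, p["cy"]+p["fy"]*th*y/r
def fplane(p,u,v,z):
    "wrist pixels to the plane at height z"
    a,b=(np.asarray(u,float)-p["cx"])/p["fx"],(np.asarray(v,float)-p["cy"])/p["fy"]; th=np.hypot(a,b); k=np.tan(th)/np.maximum(th,1e-9)
    T=np.linalg.inv(p["camera_from_world"]); d=T[:3,:3]@np.stack([a*k,-b*k,-np.ones_like(a)]); o=T[:3,3:]
    return (o+d*(z-o[2])/d[2])[:2].T
E
python3 -c "
from h import *
go(.50,.34,.24,90); go(.50,.34,.24,180)"
```

```text
t 0.55 at [0.189  0.648  0.2393] yaw 163.7 q7 -0.08 w 1.002 F 0.0 -> delta [-384.8 -208.6   -0.7] mm spin 73.7
t 0.55 at [0.189  0.648  0.2393] yaw 163.7 q7 -0.08 w 1.002 F 0.0 -> delta [-384.8 -208.6   -0.7] mm spin -16.3
```

{"name": "send_rows", "arguments": {"deltas": "-0.04 -0.02 0 0;-0.08 -0.044 0 0;-0.12 -0.065 0 0;-0.16 -0.087 0 0;-0.2 -0.108 0 0"}}

```text
t: 1.05
eef_pos: [0.3519, 0.4869, 0.2396]
tool_rot: [0.0, 0.141, 0.99, 0.0]
contact_force: [0.7, 0.2, -0.2]
gripper_width: 0.996
grasp_force: 0.0
```

{"name": "send_rows", "arguments": {"deltas": "-0.04 -0.022 0 -4;-0.08 -0.044 0 -8;-0.12 -0.065 0 -12;-0.16 -0.087 0 -16;-0.185 -0.1 0 -16"}}

```text
t: 1.55
eef_pos: [0.5033, 0.3367, 0.2397]
tool_rot: [0.001, 0.003, 1.0, -0.0]
contact_force: [-0.9, 0.5, 0.7]
gripper_width: 1.003
grasp_force: 0.0
```

```bash
python3 - <<'E'
from h import *
p=bot.read_camera("wrist"); save(p,"w1.png",s=1.5)
print(p["fx"],p["cx"],p["cy"],np.linalg.inv(p["camera_from_world"]).round(3))
for r in bot.landmark_of(p,"stand"): print(np.round(r["xyz"],3),r["confidence"],fish(p,r["xyz"]))
go(.4545,-.0946,.12,91)
E
```

```text
297.3186396354542 257.1178358556087 195.2929551134492 [[ 0.008 -0.964 -0.266  0.436]
 [ 1.     0.007  0.003  0.336]
 [-0.001 -0.266  0.964  0.373]
 [ 0.     0.     0.     1.   ]]
[0.517 0.326 0.002] 0.94 (np.float64(250.011976202849), np.float64(179.530537547795))
t 1.65 at [0.5045 0.3354 0.2396] yaw 179.3 q7 0.9 w 0.996 F 0.0 -> delta [  44.6 -430.4  120.2] mm spin 88.3
```

View pics/w1.png

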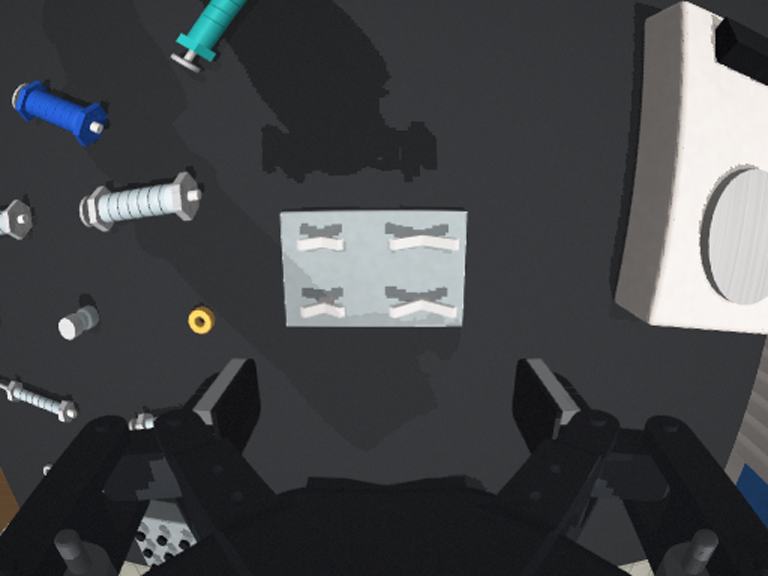

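{"name": "send_rows", "arguments": {"deltas": "0.004 -0.043 0.01 0;0.009 -0.086 0.02 0;0.013 -0.129 0.03 0;0.018 -0.172 0.04 0;0.022 -0.215 0.045 0", "claw": 0.7, "force": 35}}

```text
t: 2.15
eef_pos: [0.4763, 0.1248, 0.1937]
tool_rot: [-0.0, 0.002, 1.0, 0.0]
contact_force: [0.8, -0.6, 0.7]
gripper_width: 0.701
grasp_force: 0.0
```

{"name": "send_rows", "arguments": {"deltas": "0.004 -0.043 0.01 8;0.009 -0.086 0.02 16;0.013 -0.129 0.03 24;0.018 -0.172 0.04 32;0.022 -0.215 0.045 40"}}

```text
t: 2.65
eef_pos: [0.4538, -0.0899, 0.1489]
tool_rot: [-0.0, 0.346, 0.938, 0.0]
contact_force: [0.5, 0.4, -0.4]
gripper_width: 0.7
grasp_force: 0.0
```

{"name": "send_rows", "arguments": {"deltas": "0 0 0 8.5;0 0 0 17;0 0 0 25.5;0 0 0 34;0 0 0 42.5"}}

```text
t: 3.15
eef_pos: [0.4547, -0.0884, 0.1494]
tool_rot: [-0.0, 0.663, 0.749, 0.0]
contact_force: [0.1, 0.1, -0.1]
gripper_width: 0.701
grasp_force: 0.0
```

{"name": "send_rows", "arguments": {"deltas": "0 0 0 5;0 0 0 5"}}

```text
t: 3.35
eef_pos: [0.4547, -0.0883, 0.1494]
tool_rot: [-0.0, 0.693, 0.721, 0.0]
contact_force: [0.4, -0.1, -0.0]
gripper_width: 0.704
grasp_force: 0.0
```

```bash
cat >> h.py <<'E'
def look(q,near):
    p=bot.read_camera("wrist")
    for r in bot.landmark_of(p,q):
        if np.hypot(*(np.array(r["xyz"][:2])-near))<.05: print(q,np.round(r["xyz"],4),round(r["confidence"],2))
    m=[r for r in bot.masks_of(p,q)]
    for r in m:
        v,u=np.nonzero(r["mask"]); P=fplane(p,u,v,.015 if "k_" in q else .01)
        c=np.median(P,0)
        if np.hypot(*(c-near))>.07: continue
        e=cv2.PCACompute2(P.astype(np.float32),None)[1]; s=(P-c)@e.T; mid=(s.max(0)+s.min(0))/2@e+c
        print("mask",round(r["confidence"],2),"mid",mid.round(4),"len",np.ptp(s,axis=0).round(3),"yaw",np.degrees(np.arctan2(e[0,1],e[0,0])).round(1))
    return p
E
python3 - <<'E'
from h import *
P=[]
p=look("thick_a_mid",[.4545,-.0946]); save(p,"w2.png",s=1.5)
go(.4545,-.0946,.011,91)
E
```

```text
thick_a_mid [ 0.454  -0.0873  0.0165] 0.69
mask 0.75 mid [ 0.4533 -0.1217] len [0.174 0.042] yaw 91.8
t 3.5 at [ 0.4545 -0.0888  0.1494] yaw 92.4 q7 0.33 w 0.699 F 0.0 -> delta [ -5.9  -0.3 138.4] mm spin 1.4
```

View pics/w2.png

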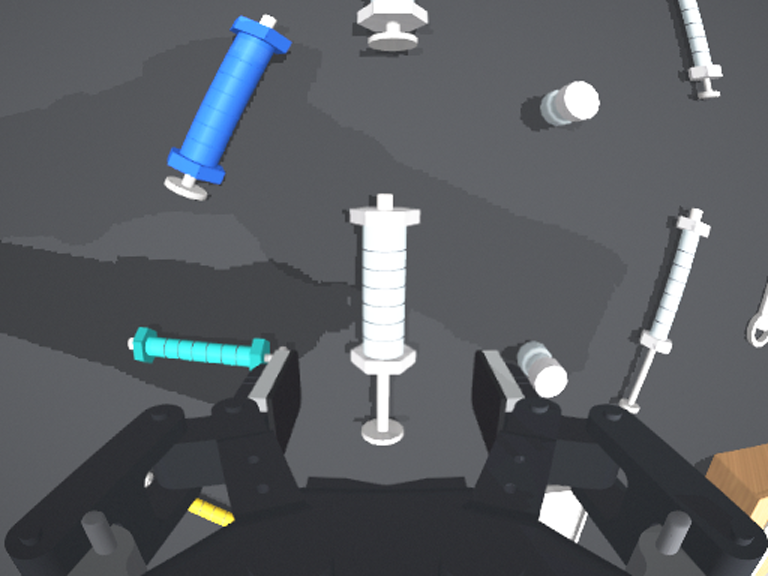

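```bash
python3 - <<'E'
from h import *
p=bot.read_camera("wrist")
print(fplane(p,np.array([384.5,383,385,382])/1.5,np.array([216,357,196,432])/1.5,.018).round(4))
# stand from w1 corners needs that pose: camera pose recorded
T=np.array([[.008,-.964,-.266,.436],[1,.007,.003,.336],[-.001,-.266,.964,.373],[0,0,0,1]])
w=dict(p); w["camera_from_world"]=np.linalg.inv(T)
c=fplane(w,np.array([281,466,463,287])/1.5,np.array([211,211,325,326])/1.5,.01); print(c.round(4),c.mean(0).round(4))
E
```

```text
[[ 0.4518 -0.0484]
 [ 0.4545 -0.1388]
 [ 0.4516 -0.0365]
 [ 0.4561 -0.1967]]
[[0.4652 0.2488]
 [0.4669 0.4013]
 [0.5657 0.4021]
 [0.5656 0.248 ]] [0.5158 0.325 ]
```

{"name": "send_rows", "arguments": {"deltas": "-0.005 -0.0015 0.04 0.5;-0.005 -0.0015 0.08 0.5;-0.005 -0.0015 0.11 0.5;-0.005 -0.0015 0.13 0.5;-0.005 -0.0015 0.136 0.5"}}

```text
t: 4.05
eef_pos: [0.4518, -0.0942, 0.0115]
tool_rot: [-0.001, 0.696, 0.718, -0.001]
contact_force: [-0.6, 0.4, 0.3]
gripper_width: 0.702
grasp_force: 0.0
```

{"name": "send_rows", "arguments": {"deltas": "0 0 0 0;0 0 0 0;0 0 0 0;0 0 0 0;0 0 0 0", "claw": 0}}

```text
t: 4.55
eef_pos: [0.454, -0.0944, 0.0144]
tool_rot: [0.001, 0.696, 0.718, 0.001]
contact_force: [-0.8, -0.3, 8.2]
gripper_width: 0.288
grasp_force: 34.7
```

{"name": "send_rows", "arguments": {"deltas": "0 0 0 0;0 0 -0.02 0;0 0 -0.05 0;0 0 -0.09 0;0 0 -0.12 0"}}

```text
t: 5.05
eef_pos: [0.4533, -0.0944, 0.1354]
tool_rot: [0.0, 0.696, 0.718, 0.001]
contact_force: [0.1, -0.3, -0.1]
gripper_width: 0.291
grasp_force: 34.7
```

```bash
python3 -c "
from h import *
go(.516,.365,.14,180)"
```

```text
t 5.05 at [ 0.4533 -0.0944  0.1354] yaw 91.7 q7 0.37 w 0.291 F 34.7 -> delta [457.3  76.6  -4.4] mm spin -88.3
```

{"name": "send_rows", "arguments": {"deltas": "0.03 0.005 0 0;0.075 0.012 0 0;0.125 0.02 -0.005 0;0.175 0.03 -0.005 0;0.22 0.038 -0.005 0"}}

```text
t: 5.55
eef_pos: [0.4845, 0.1293, 0.1391]
tool_rot: [0.0, 0.696, 0.718, 0.001]
contact_force: [1.5, -0.6, -1.3]
gripper_width: 0.293
grasp_force: 34.8
```

{"name": "send_rows", "arguments": {"deltas": "0.048 0.008 0 -8;0.097 0.016 0 -16;0.145 0.024 0 -24;0.193 0.032 0 -32;0.237 0.0386 0 -40"}}

```text
t: 6.05
eef_pos: [0.5154, 0.3675, 0.1388]
tool_rot: [0.0, 0.406, 0.914, 0.0]
contact_force: [0.3, 0.3, -0.9]
gripper_width: 0.29
grasp_force: 34.8
```

{"name": "send_rows", "arguments": {"deltas": "0 0 0 -8.5;0 0 0 -17;0 0 0 -25.5;0 0 0 -34;0 0 0 -42.5"}}

```text
t: 6.55
eef_pos: [0.5155, 0.3647, 0.1386]
tool_rot: [0.0, 0.047, 0.999, -0.0]
contact_force: [-0.7, -0.3, -1.3]
gripper_width: 0.287
grasp_force: 34.8
```

{"name": "send_rows", "arguments": {"deltas": "0 0 0 -5.8;0 0 0 -5.8;0 0 0 -5.8"}}

```text
t: 6.85
eef_pos: [0.5157, 0.3647, 0.1385]
tool_rot: [0.0, 0.001, 1.0, 0.0]
contact_force: [-0.7, -0.1, -0.6]
gripper_width: 0.286
grasp_force: 34.8
```

```bash
python3 - <<'E'
from h import *
p=bot.read_camera("wrist"); save(p,"w3.png",s=1.5)
for r in bot.landmark_of(p,"stand"): print(np.round(r["xyz"],4))
go(.516,.365,.045,180)
o=bot.get_obs(); print([np.round(fish(p,X),1)*1.5 for X in ([.516,.365,.038],[.489,.365,.04],[.543,.365,.04])])
E
```

```text
[0.517  0.3262 0.0033]
t 6.95 at [0.5157 0.3648 0.1384] yaw 179.9 q7 0.9 w 0.292 F 34.8 -> delta [-0.3  0.2 93.4] mm spin -0.1
[array([388.65, 298.5 ]), array([388.5, 250.5]), array([388.65, 345.75])]
```

View pics/w3.png

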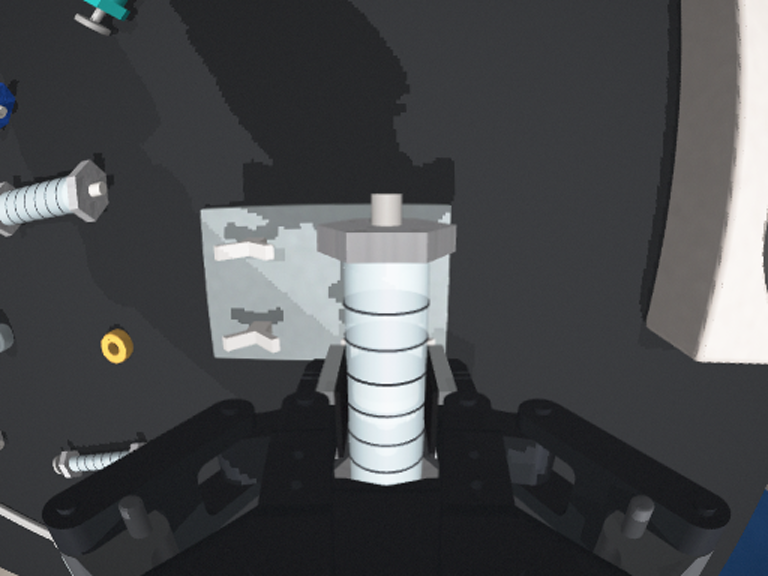

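{"name": "send_rows", "arguments": {"deltas": "0 0 0.03 0;0 0 0.06 0;0 0 0.08 0;0 0 0.09 0;0 0 0.097 0"}}

```text
t: 7.45
eef_pos: [0.5157, 0.3648, 0.0407]
tool_rot: [-0.0, -0.0, 1.0, -0.0]
contact_force: [-0.1, -0.2, -0.3]
gripper_width: 0.291
grasp_force: 34.9
```

{"name": "send_rows", "arguments": {"deltas": "0 0 0.002 0;0 0 0.004 0;0 0 0.006 0;0 0 0.006 0;0 0 0.006 0"}}

```text
t: 7.95
eef_pos: [0.516, 0.3649, 0.0357]
tool_rot: [0.0, -0.0, 1.0, 0.0]
contact_force: [0.0, -0.6, -0.8]
gripper_width: 0.287
grasp_force: 34.9
```

{"name": "send_rows", "arguments": {"deltas": "0 0 0.001 0;0 0 0.002 0;0 0 0.002 0"}}

```text
t: 8.25
eef_pos: [0.5162, 0.3656, 0.0344]
tool_rot: [0.0, -0.0, 1.0, 0.001]
contact_force: [-1.1, -0.3, 6.5]
gripper_width: 0.29
grasp_force: 35.7
```

{"name": "send_rows", "arguments": {"deltas": "0 0 0 0;0 0 0 0;0 0 0 0;0 0 0 0;0 0 0 0", "claw": 0.5}}

```text
t: 8.75
eef_pos: [0.5157, 0.3647, 0.0331]
tool_rot: [-0.0, -0.0, 1.0, -0.0]
contact_force: [-0.2, -0.6, 0.1]
gripper_width: 0.499
grasp_force: 0.0
```

{"name": "send_rows", "arguments": {"deltas": "0 0 -0.02 0;0 0 -0.06 0;0 0 -0.1 0;0 0 -0.13 0;0 0 -0.14 0"}}

```text
t: 9.25
eef_pos: [0.5174, 0.3659, 0.1772]
tool_rot: [0.002, -0.0, 1.0, 0.002]
contact_force: [0.1, -0.6, -0.0]
gripper_width: 0.499
grasp_force: 0.0
```

```bash
python3 - <<'E'
from h import *
p=bot.read_camera("wrist"); save(p,"w4.png",s=1.5)
for r in bot.landmark_of(p,"thick_a_mid"): print(np.round(r["xyz"],4))
go(.6635,-.079,.15,79.4)
E
```

```text
[0.5104 0.3708 0.0394]
t 9.35 at [0.5165 0.3654 0.1749] yaw -180.0 q7 0.9 w 0.501 F 0.0 -> delta [-146.6 -444.5   24.3] mm spin -79.4
```

View pics/w4.png

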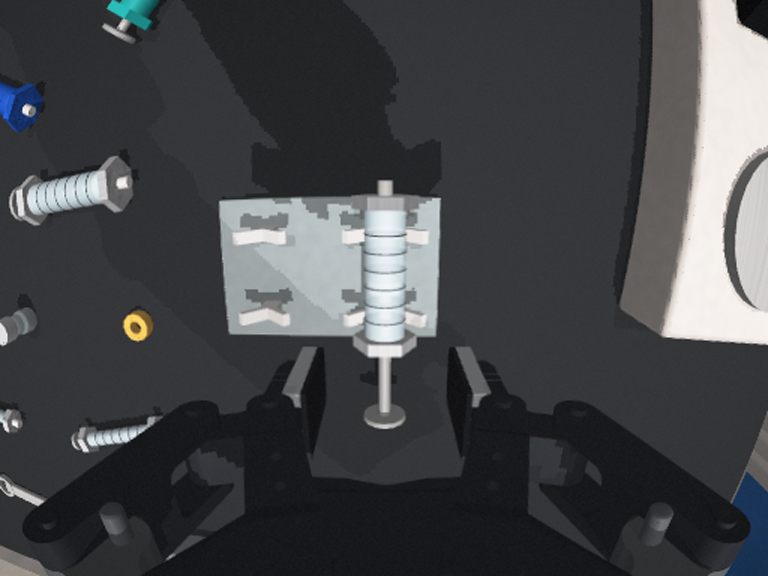

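{"name": "send_rows", "arguments": {"deltas": "-0.014 -0.042 0 0;-0.028 -0.086 0.005 0;-0.043 -0.13 0.01 0;-0.058 -0.175 0.012 0;-0.073 -0.22 0.012 0"}}

```text
t: 9.85
eef_pos: [0.5877, 0.1427, 0.1587]
tool_rot: [-0.002, -0.001, 1.0, -0.001]
contact_force: [0.7, 0.1, 0.3]
gripper_width: 0.504
grasp_force: 0.0
```

{"name": "send_rows", "arguments": {"deltas": "-0.015 -0.045 0.003 8;-0.03 -0.09 0.006 16;-0.044 -0.135 0.009 24;-0.059 -0.18 0.012 32;-0.0736 -0.2245 0.012 40"}}

```text
t: 10.35
eef_pos: [0.6615, -0.0814, 0.1465]
tool_rot: [-0.002, 0.344, 0.939, -0.001]
contact_force: [0.7, 0.4, -0.2]
gripper_width: 0.499
grasp_force: 0.0
```

{"name": "send_rows", "arguments": {"deltas": "0 0 0 8.5;0 0 0 17;0 0 0 25.5;0 0 0 34;0 0 0 42.5"}}

```text
t: 10.85
eef_pos: [0.6613, -0.0797, 0.1468]
tool_rot: [-0.001, 0.662, 0.75, -0.001]
contact_force: [-0.5, -0.6, -0.2]
gripper_width: 0.498
grasp_force: 0.0
```

{"name": "send_rows", "arguments": {"deltas": "0 0 0 8;0 0 0 16;0 0 0 18.1;0 0 0 18.1"}}

```text
t: 11.25
eef_pos: [0.6614, -0.0794, 0.147]
tool_rot: [-0.001, 0.769, 0.639, -0.002]
contact_force: [0.3, -0.2, -0.5]
gripper_width: 0.499
grasp_force: 0.0
```

```bash
python3 - <<'E'
from h import *
p=look("thin_a_mid",[.6635,-.079]); save(p,"w5.png",s=1.5)
go(.6635,-.079,.016,79.4)
E
```

```text
thin_a_mid [ 0.6634 -0.0814  0.011 ] 0.72
mask 0.76 mid [ 0.6623 -0.1062] len [0.166 0.027] yaw 79.2
t 11.4 at [ 0.6621 -0.0796  0.1481] yaw 79.5 q7 0.19 w 0.497 F 0.0 -> delta [  0.9   1.5 132.1] mm spin 0.1
```

View pics/w5.png

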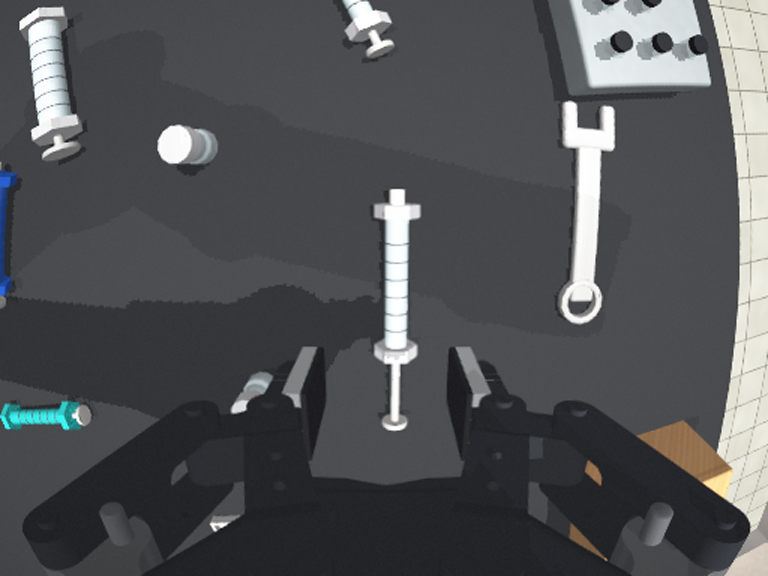

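```bash
python3 - <<'E'
from h import *
p=bot.read_camera("wrist")
c=fplane(p,np.array([397,396])/1.5,np.array([212,352])/1.5,.012);print(c.round(4),c.mean(0).round(4))
print("vial",fplane(p,[262/1.5],[382/1.5],.005).round(3),fplane(p,[245/1.5],[400/1.5],.035).round(3))
go(*c.mean(0),.016,79.4)
E
```

```text
[[ 0.6762 -0.0393]
 [ 0.6595 -0.1286]] [ 0.6678 -0.0839]
vial [[ 0.561 -0.138]] [[ 0.558 -0.136]]
t 11.45 at [ 0.6622 -0.0797  0.1485] yaw 79.5 q7 0.19 w 0.499 F 0.0 -> delta [ -3.1   6.4 132.5] mm spin 0.1
```

{"name": "send_rows", "arguments": {"deltas": "-0.003 0.006 0.04 0;-0.003 0.006 0.08 0;-0.003 0.006 0.11 0;-0.003 0.006 0.127 0;-0.003 0.006 0.133 0"}}

```text
t: 11.95
eef_pos: [0.667, -0.0836, 0.0145]
tool_rot: [-0.001, 0.769, 0.639, -0.001]
contact_force: [-0.3, -0.6, 0.1]
gripper_width: 0.502
grasp_force: 0.0
```

{"name": "send_rows", "arguments": {"deltas": "0 0 0 0;0 0 0 0;0 0 0 0;0 0 0 0;0 0 0 0", "claw": 0}}

```text
t: 12.45
eef_pos: [0.6692, -0.0839, 0.0178]
tool_rot: [0.001, 0.769, 0.639, 0.001]
contact_force: [-0.9, -0.2, 6.4]
gripper_width: 0.141
grasp_force: 35.2
```

{"name": "send_rows", "arguments": {"deltas": "0 0 0 0;0 0 -0.02 0;0 0 -0.05 0;0 0 -0.09 0;0 0 -0.12 0"}}

```text
t: 12.95
eef_pos: [0.6684, -0.0838, 0.1386]
tool_rot: [0.0, 0.769, 0.639, 0.001]
contact_force: [0.6, -0.3, 0.7]
gripper_width: 0.144
grasp_force: 34.6
```

```bash
python3 -c "
from h import *
go(.516,.285,.14,180)"
```

```text
t 12.95 at [ 0.6684 -0.0838  0.1386] yaw 79.4 q7 0.2 w 0.144 F 34.6 -> delta [ 334.6 -217.4   -1.6] mm spin 79.4
```

{"name": "send_rows", "arguments": {"deltas": "0.02 -0.013 0 0;0.055 -0.036 0 0;0.095 -0.062 0 0;0.135 -0.088 0 0;0.168 -0.109 0 0"}}

```text
t: 13.45
eef_pos: [0.5902, 0.1044, 0.1364]
tool_rot: [-0.001, 0.769, 0.64, 0.0]
contact_force: [0.9, 0.2, 0.1]
gripper_width: 0.143
grasp_force: 34.6
```

{"name": "send_rows", "arguments": {"deltas": "0.035 -0.022 0 -8;0.07 -0.045 0 -16;0.105 -0.067 0 -24;0.14 -0.09 0 -32;0.1666 -0.1084 0 -40"}}

```text
t: 13.95
eef_pos: [0.5141, 0.2881, 0.1366]
tool_rot: [-0.0, 0.501, 0.866, 0.0]
contact_force: [-0.3, -0.1, -0.2]
gripper_width: 0.144
grasp_force: 34.6
```

{"name": "send_rows", "arguments": {"deltas": "0 0 0 -8.5;0 0 0 -17;0 0 0 -25.5;0 0 0 -34;0 0 0 -42.5"}}

```text
t: 14.45
eef_pos: [0.5155, 0.2851, 0.1365]
tool_rot: [0.0, 0.154, 0.988, 0.0]
contact_force: [1.0, -0.3, -0.1]
gripper_width: 0.142
grasp_force: 34.5
```

{"name": "send_rows", "arguments": {"deltas": "0 0 0 -8;0 0 0 -16;0 0 0 -18.1;0 0 0 -18.1"}}

```text
t: 14.85
eef_pos: [0.5156, 0.2849, 0.1365]
tool_rot: [0.0, -0.0, 1.0, 0.0]
contact_force: [-0.2, 0.2, -0.2]
gripper_width: 0.143
grasp_force: 34.5
```

```bash
python3 - <<'E'
from h import *
p=bot.read_camera("wrist"); save(p,"w6.png",s=1.5)
go(.516,.285,.048,180)
E
```

```text
t 14.9 at [0.5156 0.2849 0.1365] yaw 180.0 q7 1.05 w 0.141 F 34.5 -> delta [-0.4  0.1 88.5] mm spin -0.0
```

View pics/w6.png

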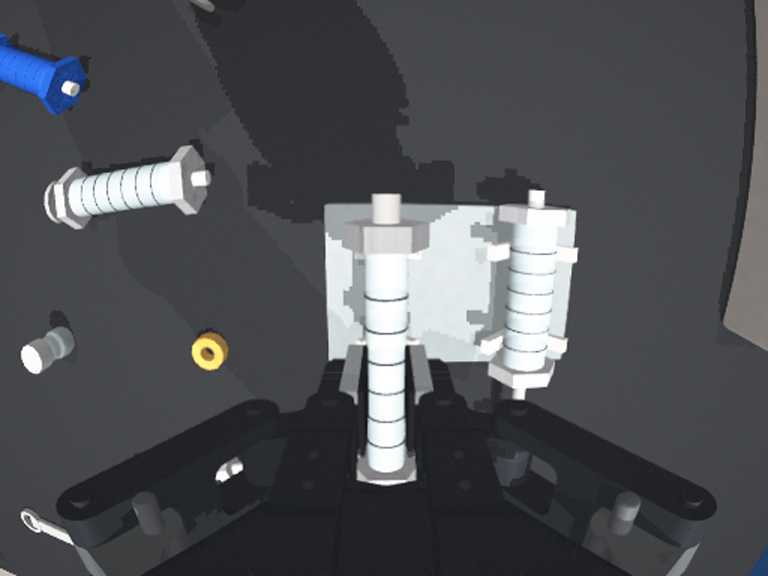

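{"name": "send_rows", "arguments": {"deltas": "0 0 0.03 0;0 0 0.06 0;0 0 0.075 0;0 0 0.084 0;0 0 0.088 0"}}

```text
t: 15.4
eef_pos: [0.5156, 0.2851, 0.0479]
tool_rot: [-0.0, -0.0, 1.0, -0.0]
contact_force: [-0.8, -0.3, 0.1]
gripper_width: 0.143
grasp_force: 34.5
```

{"name": "send_rows", "arguments": {"deltas": "0 0 0.001 0;0 0 0.002 0;0 0 0.003 0;0 0 0.004 0;0 0 0.004 0"}}

```text
t: 15.9
eef_pos: [0.5157, 0.2852, 0.0445]
tool_rot: [0.0, -0.0, 1.0, 0.0]
contact_force: [-0.0, -0.6, -0.5]
gripper_width: 0.142
grasp_force: 34.5
```

{"name": "send_rows", "arguments": {"deltas": "0 0 0.001 0;0 0 0.002 0;0 0 0.002 0"}}

```text
t: 16.2
eef_pos: [0.5159, 0.2856, 0.0435]
tool_rot: [0.0, -0.0, 1.0, 0.0]
contact_force: [-3.8, -0.7, 9.9]
gripper_width: 0.147
grasp_force: 35.6
```

{"name": "send_rows", "arguments": {"deltas": "0 0 0 0;0 0 0 0;0 0 0 0;0 0 0 0", "claw": 0.32}}

```text
t: 16.6
eef_pos: [0.5156, 0.285, 0.0421]
tool_rot: [-0.0, -0.0, 1.0, -0.0]
contact_force: [-0.7, 0.2, 0.7]
gripper_width: 0.322
grasp_force: 0.0
```

{"name": "send_rows", "arguments": {"deltas": "0 0 -0.02 0;0 0 -0.05 0;0 0 -0.09 0;0 0 -0.12 0;0 0 -0.13 0"}}

```text
t: 17.1
eef_pos: [0.5173, 0.286, 0.1757]
tool_rot: [0.002, -0.0, 1.0, 0.002]
contact_force: [0.8, -0.3, -0.6]
gripper_width: 0.32
grasp_force: 0.0
```

```bash
python3 - <<'E'
from h import *
p=bot.read_camera("wrist"); save(p,"w7.png",s=1.5)
go(.4508,.1225,.15,92.5)
E
```

```text
t 17.15 at [0.5172 0.286  0.1757] yaw -180.0 q7 1.04 w 0.321 F 0.0 -> delta [  66.6 -163.5   24.9] mm spin 87.5
```

View pics/w7.png

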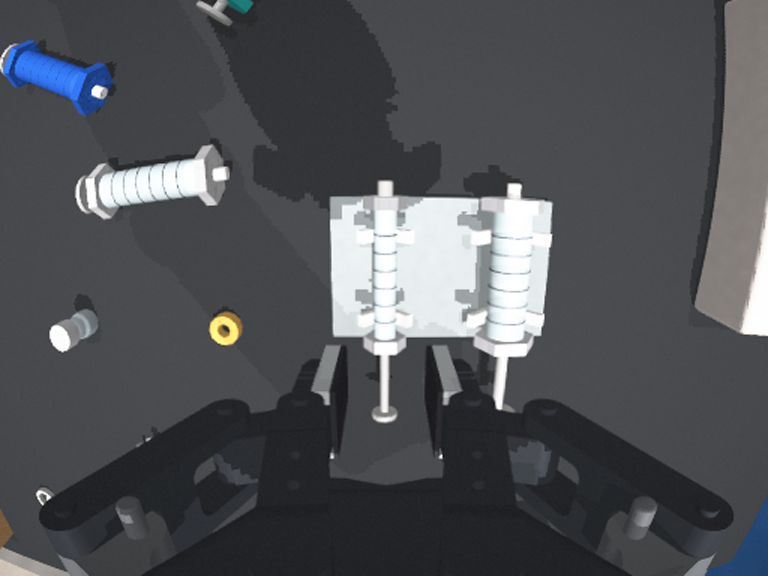

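{"name": "send_rows", "arguments": {"deltas": "0.015 -0.037 0.005 8;0.03 -0.073 0.01 16;0.044 -0.109 0.015 24;0.058 -0.145 0.02 32;0.0666 -0.1635 0.025 40", "claw": 0.6}}

```text
t: 17.65
eef_pos: [0.4467, 0.1179, 0.1457]
tool_rot: [-0.001, 0.346, 0.938, -0.002]
contact_force: [1.4, 0.4, -0.7]
gripper_width: 0.6
grasp_force: 0.0
```

{"name": "send_rows", "arguments": {"deltas": "0 0 0 8.5;0 0 0 17;0 0 0 25.5;0 0 0 34;0 0 0 42.5"}}

```text
t: 18.15
eef_pos: [0.4483, 0.1212, 0.1461]
tool_rot: [-0.0, 0.661, 0.75, -0.001]
contact_force: [-0.9, 0.9, 0.3]
gripper_width: 0.601
grasp_force: 0.0
```

{"name": "send_rows", "arguments": {"deltas": "0 0 0 5;0 0 0 5;0 0 0 5"}}

```text
t: 18.45
eef_pos: [0.4486, 0.1214, 0.1465]
tool_rot: [-0.0, 0.69, 0.724, -0.001]
contact_force: [1.1, 0.5, -0.2]
gripper_width: 0.599
grasp_force: 0.0
```

```bash
python3 - <<'E'
from h import *
p=look("thick_b_mid",[.4508,.1225]); save(p,"w8.png",s=1.5)
go(.4508,.1225,.013,92.5)
E
```

```text
thick_b_mid [0.454  0.126  0.0159] 0.97
mask 0.6 mid [0.4493 0.1124] len [0.131 0.04 ] yaw 92.3
t 18.6 at [0.4489 0.1214 0.147 ] yaw 92.6 q7 -0.13 w 0.601 F 0.0 -> delta [  1.   2. 134.] mm spin 0.1
```

View pics/w8.png

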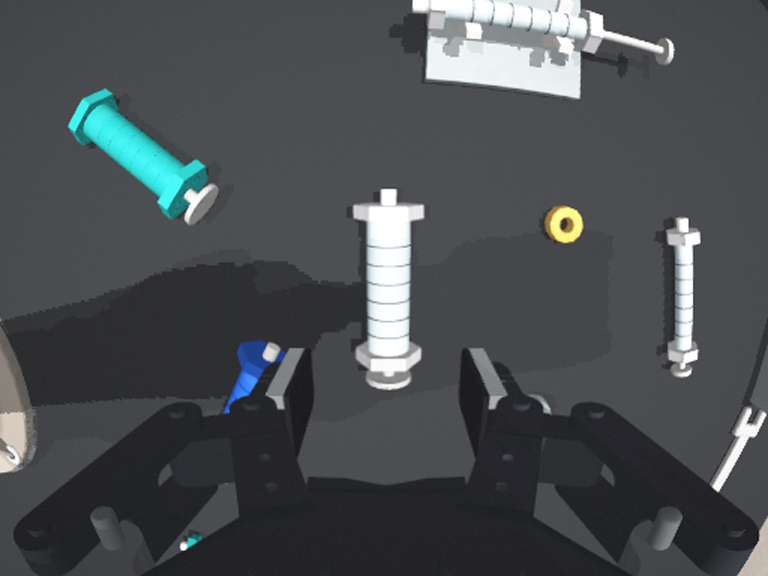

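```bash
python3 - <<'E'
from h import *
p=bot.read_camera("wrist")
c=fplane(p,np.array([389,388])/1.5,np.array([212,357])/1.5,.018);print(c.round(4),c.mean(0).round(4))
print("blue",fplane(p,[262/1.5,280/1.5],[350/1.5,352/1.5],.02).round(3))
go(*c.mean(0),.013,92.5)
E
```

```text
[[0.4486 0.1644]
 [0.4522 0.0725]] [0.4504 0.1185]
blue [[0.37  0.074]
 [0.382 0.073]]
t 18.65 at [0.4491 0.1215 0.1471] yaw 92.6 q7 -0.13 w 0.603 F 0.0 -> delta [ -3.1   1.2 134.1] mm spin 0.1
```

{"name": "send_rows", "arguments": {"deltas": "-0.002 0.001 0.04 0;-0.002 0.001 0.08 0;-0.002 0.001 0.11 0;-0.002 0.001 0.128 0;-0.002 0.001 0.133 0"}}

```text
t: 19.15
eef_pos: [0.4491, 0.119, 0.0125]
tool_rot: [-0.001, 0.691, 0.723, -0.002]
contact_force: [-0.1, 0.3, -0.1]
gripper_width: 0.595
grasp_force: 0.0
```

{"name": "send_rows", "arguments": {"deltas": "0 0 0 0;0 0 0 0;0 0 0 0;0 0 0 0;0 0 0 0", "claw": 0}}

```text
t: 19.65
eef_pos: [0.4508, 0.12, 0.0151]
tool_rot: [0.0, 0.691, 0.723, 0.001]
contact_force: [-0.4, 0.4, 5.6]
gripper_width: 0.29
grasp_force: 35.0
```

{"name": "send_rows", "arguments": {"deltas": "0 0 0 0;0 0 -0.02 0;0 0 -0.05 0;0 0 -0.09 0;0 0 -0.12 0"}}

```text
t: 20.15
eef_pos: [0.4503, 0.1195, 0.1361]
tool_rot: [0.0, 0.691, 0.722, 0.0]
contact_force: [0.8, 0.6, -0.7]
gripper_width: 0.288
grasp_force: 34.9
```

```bash
python3 -c "
from h import *
go(.555,-.305,.14,0)"
```

```text
t 20.15 at [0.4503 0.1195 0.1361] yaw 92.5 q7 -0.1 w 0.288 F 34.9 -> delta [-428.7   85.9   -4. ] mm spin -87.5
```

{"name": "send_rows", "arguments": {"deltas": "-0.02 0.003 -0.005 0;-0.06 0.01 -0.015 0;-0.105 0.017 -0.02 0;-0.15 0.024 -0.03 0;-0.195 0.031 -0.035 0"}}

```text
t: 20.65
eef_pos: [0.49, -0.0753, 0.1702]
tool_rot: [0.0, 0.691, 0.723, 0.001]
contact_force: [1.1, 0.8, -1.2]
gripper_width: 0.286
grasp_force: 34.9
```

{"name": "send_rows", "arguments": {"deltas": "-0.045 0.007 0 0;-0.09 0.014 0 0;-0.135 0.021 0 0;-0.18 0.028 0 0;-0.2 0.032 0 0"}}

```text
t: 21.15
eef_pos: [0.53, -0.2772, 0.1696]
tool_rot: [0.001, 0.693, 0.721, -0.001]
contact_force: [-0.2, 0.1, -1.1]
gripper_width: 0.29
grasp_force: 34.9
```

{"name": "send_rows", "arguments": {"deltas": "-0.04 0.007 0 8.5;-0.08 0.013 0 17;-0.119 0.02 0 25.5;-0.119 0.02 0 34;-0.119 0.02 0 42.5"}}

```text
t: 21.65
eef_pos: [0.5551, -0.3918, 0.1689]
tool_rot: [0.0, 0.908, 0.419, -0.0]
contact_force: [0.3, -0.1, -1.1]
gripper_width: 0.287
grasp_force: 35.0
```

{"name": "send_rows", "arguments": {"deltas": "0 0 0 8.5;0 0 0 17;0 0 0 25.5;0 0 0 34;0 0 0 42.5"}}

```text
t: 22.15
eef_pos: [0.5559, -0.3896, 0.169]
tool_rot: [-0.0, 0.998, 0.063, -0.0]
contact_force: [-0.1, 0.8, -1.2]
gripper_width: 0.292
grasp_force: 35.0
```

{"name": "send_rows", "arguments": {"deltas": "0 0 0 7.5;0 0 0 7.5;0 0 0 7.5"}}

```text
t: 22.45
eef_pos: [0.5558, -0.3898, 0.169]
tool_rot: [-0.0, 1.0, 0.002, -0.0]
contact_force: [-0.2, 0.4, -1.5]
gripper_width: 0.289
grasp_force: 35.0
```

```bash
python3 - <<'E'
from h import *
p=bot.read_camera("wrist"); save(p,"w9.png",s=1.5)
for r in bot.landmark_of(p,"tray"): print(np.round(r["xyz"],4),r["confidence"])
go(.555,-.39,.045,0)
np.save("w9.npy",p["camera_from_world"])
E
```

```text
[ 0.5574 -0.3492  0.0021] 0.91
t 22.55 at [ 0.5559 -0.39    0.1693] yaw 0.2 q7 -0.47 w 0.285 F 35.0 -> delta [ -0.9  -0.  124.3] mm spin 0.2
```

View pics/w9.png

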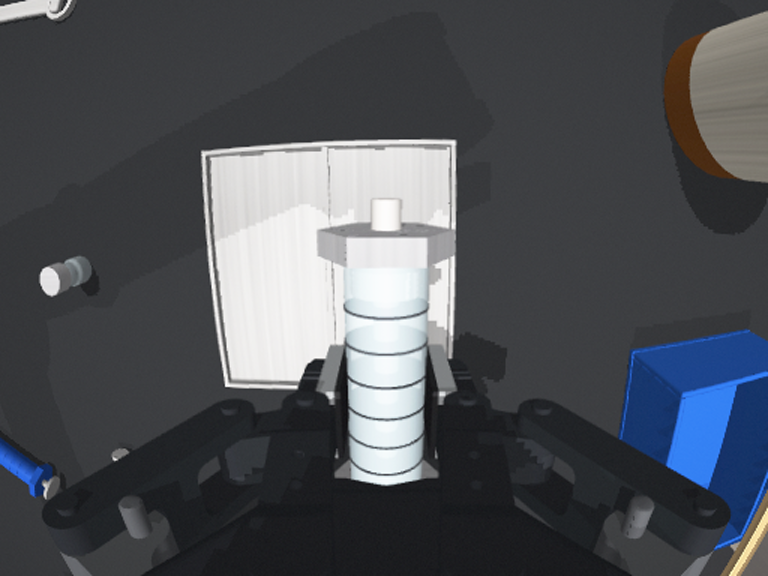

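```bash
python3 - <<'E'
from h import *
p=bot.read_camera("wrist")
c=fplane(p,np.array([204,456,226,452,327])/1.5,np.array([152,142,386,355,147])/1.5,.01);print(c.round(4))
d=c[:3]; a=(d[1]+d[2])/2; print("centre",a.round(4),"yaw",np.degrees(np.arctan2(*(d[0]-d[2])[::-1])).round(2),np.degrees(np.arctan2(d[0][0]-d[1][0],d[1][1]*-1+d[0][1])).round(2))
E
```

```text
[[ 0.6418 -0.2667]
 [ 0.6442 -0.4368]
 [ 0.4675 -0.2684]
 [ 0.496  -0.439 ]
 [ 0.6405 -0.3528]]
centre [ 0.5559 -0.3526] yaw 0.57 -0.82
```

{"name": "send_rows", "arguments": {"deltas": "0 0.0035 0.04 0;0 0.0035 0.08 0;0 0.0035 0.115 0;0 0.0035 0.135 0;0 0.0035 0.144 0"}}

```text
t: 23.1
eef_pos: [0.5553, -0.3931, 0.0235]
tool_rot: [-0.001, 1.0, 0.001, -0.001]
contact_force: [0.3, 1.0, -0.3]
gripper_width: 0.292
grasp_force: 35.0
```

{"name": "send_rows", "arguments": {"deltas": "0 0 0.002 0;0 0 0.004 0;0 0 0.006 0;0 0 0.006 0;0 0 0.006 0"}}

```text
t: 23.6
eef_pos: [0.5563, -0.3939, 0.02]
tool_rot: [0.0, 1.0, 0.0, 0.0]
contact_force: [-0.5, 0.1, -1.5]
gripper_width: 0.291
grasp_force: 35.0
```

{"name": "send_rows", "arguments": {"deltas": "0 0 0.001 0;0 0 0.002 0;0 0 0.002 0"}}

```text
t: 23.9
eef_pos: [0.5562, -0.3938, 0.0182]
tool_rot: [-0.0, 1.0, 0.0, 0.0]
contact_force: [-1.1, 1.7, 5.3]
gripper_width: 0.287
grasp_force: 35.7
```

{"name": "send_rows", "arguments": {"deltas": "0 0 0 0;0 0 0 0;0 0 0 0;0 0 0 0", "claw": 0.45}}

```text
t: 24.3
eef_pos: [0.5559, -0.3937, 0.0172]
tool_rot: [-0.0, 1.0, 0.0, -0.0]
contact_force: [-0.3, -0.2, -0.4]
gripper_width: 0.452
grasp_force: 0.0
```

{"name": "send_rows", "arguments": {"deltas": "0 0 -0.02 0;0 0 -0.06 0;0 0 -0.1 0;0 0 -0.12 0;0 0 -0.13 0"}}

```text
t: 24.8
eef_pos: [0.5566, -0.3947, 0.1505]
tool_rot: [0.001, 1.0, 0.0, 0.002]
contact_force: [0.0, 0.3, -0.4]
gripper_width: 0.45
grasp_force: 0.0
```

```bash
python3 - <<'E'
from h import *
look("thick_b_mid",[.556,-.39])
go(.667,.122,.15,104.3)
E
```

```text
thick_b_mid [ 0.5596 -0.3926  0.0175] 0.92
mask 0.82 mid [ 0.5496 -0.3946] len [0.131 0.041] yaw -0.0
t 24.95 at [ 0.5559 -0.3932  0.147 ] yaw 0.1 q7 -0.46 w 0.449 F 0.0 -> delta [ 111.6 -515.1   -2.7] mm spin 75.8
```

{"name": "send_rows", "arguments": {"deltas": "0.009 -0.042 -0.01 0;0.019 -0.088 -0.015 0;0.029 -0.135 -0.015 0;0.039 -0.182 -0.015 0;0.048 -0.22 -0.015 0"}}

```text
t: 25.45
eef_pos: [0.6034, -0.1697, 0.16]
tool_rot: [-0.001, 1.0, 0.001, -0.002]
contact_force: [1.3, -0.7, -0.4]
gripper_width: 0.448
grasp_force: 0.0
```

{"name": "send_rows", "arguments": {"deltas": "0.01 -0.045 0 0;0.02 -0.09 0 0;0.029 -0.135 0 0;0.037 -0.17 0 0;0.037 -0.17 0 0"}}

```text
t: 25.95
eef_pos: [0.6411, 0.0045, 0.1591]
tool_rot: [-0.001, 1.0, 0.006, -0.002]
contact_force: [0.1, 0.4, -0.4]
gripper_width: 0.449
grasp_force: 0.0
```

{"name": "send_rows", "arguments": {"deltas": "0.009 -0.042 0 -8.5;0.018 -0.084 0.005 -17;0.0266 -0.1251 0.01 -25.5;0.0266 -0.1251 0.015 -34;0.0266 -0.1251 0.015 -42.5"}}

```text
t: 26.45
eef_pos: [0.6657, 0.1232, 0.1442]
tool_rot: [-0.0, 0.93, 0.367, -0.002]
contact_force: [0.2, -1.7, -0.5]
gripper_width: 0.448
grasp_force: 0.0
```

{"name": "send_rows", "arguments": {"deltas": "0 0 0 -8.5;0 0 0 -17;0 0 0 -25.5;0 0 0 -34;0 0 0 -42.5"}}

```text
t: 26.95
eef_pos: [0.666, 0.1206, 0.1453]
tool_rot: [-0.001, 0.735, 0.678, -0.001]
contact_force: [-0.5, -0.4, 0.3]
gripper_width: 0.451
grasp_force: 0.0
```

{"name": "send_rows", "arguments": {"deltas": "0 0 0 -8.5;0 0 0 -17;0 0 0 -19.3;0 0 0 -19.3"}}

```text
t: 27.35
eef_pos: [0.6661, 0.1206, 0.1456]
tool_rot: [-0.001, 0.614, 0.79, -0.001]
contact_force: [-0.1, 0.2, -0.3]
gripper_width: 0.453
grasp_force: 0.0
```

```bash
python3 - <<'E'
from h import *
p=look("thin_b_mid",[.667,.122]); save(p,"w10.png",s=1.5)
go(.667,.122,.016,104.3)
E
```

```text
thin_b_mid [0.6728 0.1219 0.0128] 0.93
mask 0.97 mid [0.6699 0.117 ] len [0.125 0.028] yaw 104.3
t 27.5 at [0.6666 0.1211 0.1463] yaw 104.2 q7 0.32 w 0.45 F 0.0 -> delta [  0.8   0.8 130.3] mm spin -0.1
```

View pics/w10.png

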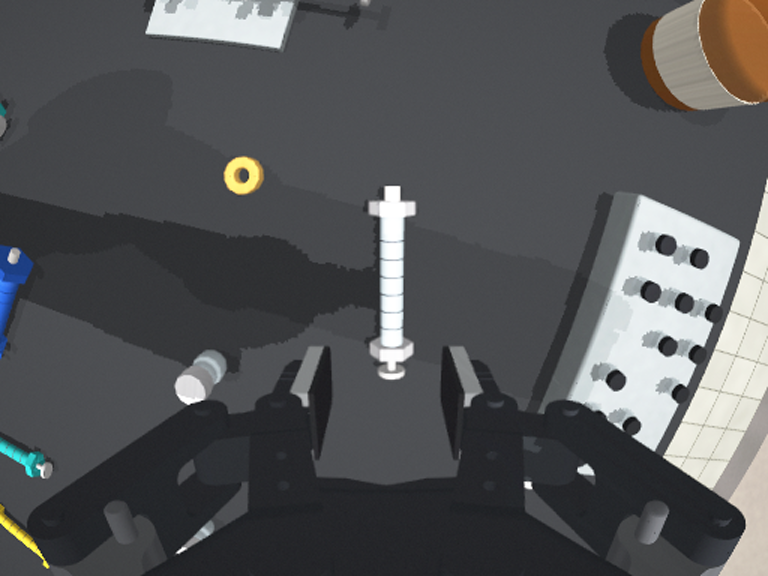

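```bash
python3 - <<'E'
from h import *
p=bot.read_camera("wrist")
c=fplane(p,np.array([392,391])/1.5,np.array([208,349])/1.5,.012);print(c.round(4),c.mean(0).round(4))
go(*c.mean(0),.016,104.3)
E
```

```text
[[0.6585 0.1654]
 [0.6803 0.0775]] [0.6694 0.1215]
t 27.55 at [0.6668 0.1212 0.1465] yaw 104.3 q7 0.32 w 0.444 F 0.0 -> delta [ -0.4   2.8 130.5] mm spin -0.0
```

{"name": "send_rows", "arguments": {"deltas": "0 0.003 0.04 0;0 0.003 0.08 0;0 0.003 0.11 0;0 0.003 0.125 0;0 0.003 0.13 0"}}

```text
t: 28.05
eef_pos: [0.6691, 0.122, 0.0155]
tool_rot: [-0.001, 0.613, 0.79, -0.001]
contact_force: [0.3, 1.0, 0.4]
gripper_width: 0.449
grasp_force: 0.0
```

{"name": "send_rows", "arguments": {"deltas": "0 0 0 0;0 0 0 0;0 0 0 0;0 0 0 0;0 0 0 0", "claw": 0}}

```text
t: 28.55
eef_pos: [0.6712, 0.1224, 0.0187]
tool_rot: [0.001, 0.613, 0.79, 0.001]
contact_force: [-1.4, -0.2, 6.0]
gripper_width: 0.139
grasp_force: 36.1
```

{"name": "send_rows", "arguments": {"deltas": "0 0 0 0;0 0 -0.02 0;0 0 -0.05 0;0 0 -0.09 0;0 0 -0.12 0"}}

```text
t: 29.05
eef_pos: [0.6704, 0.1221, 0.1395]
tool_rot: [0.0, 0.613, 0.79, 0.0]
contact_force: [0.7, -0.4, -1.1]
gripper_width: 0.14
grasp_force: 35.6
```

```bash
python3 -c "
from h import *
go(.556,-.3085,.15,0)"
```

```text
t 29.05 at [0.6704 0.1221 0.1395] yaw 104.3 q7 0.33 w 0.14 F 35.6 -> delta [-388.9 -217.4  -10.8] mm spin -75.7
```

{"name": "send_rows", "arguments": {"deltas": "-0.02 -0.011 0 0;-0.055 -0.031 -0.005 0;-0.095 -0.053 -0.01 0;-0.135 -0.075 -0.01 0;-0.17 -0.095 -0.01 0"}}

```text
t: 29.55
eef_pos: [0.6192, -0.0684, 0.1478]
tool_rot: [0.0, 0.614, 0.79, 0.0]
contact_force: [0.5, 0.4, -0.3]
gripper_width: 0.14
grasp_force: 35.6
```

{"name": "send_rows", "arguments": {"deltas": "-0.035 -0.02 0 0;-0.075 -0.042 0 0;-0.11 -0.061 0 0;-0.13 -0.072 0 0;-0.13 -0.072 0 0"}}

```text
t: 30.05
eef_pos: [0.5804, -0.2149, 0.1479]
tool_rot: [0.001, 0.616, 0.788, -0.001]
contact_force: [-0.2, 0.4, -0.1]
gripper_width: 0.144
grasp_force: 35.6
```

{"name": "send_rows", "arguments": {"deltas": "-0.035 -0.02 0 8.5;-0.07 -0.04 0 17;-0.089 -0.0504 0 25.5;-0.089 -0.0504 0 34;-0.089 -0.0504 0 42.5"}}

```text
t: 30.55
eef_pos: [0.5558, -0.3083, 0.1472]
tool_rot: [-0.0, 0.86, 0.511, 0.0]
contact_force: [1.4, 1.1, -1.0]
gripper_width: 0.142
grasp_force: 35.6
```

{"name": "send_rows", "arguments": {"deltas": "0 0 0 8.5;0 0 0 17;0 0 0 25.5;0 0 0 34;0 0 0 42.5"}}

```text
t: 31.05
eef_pos: [0.5566, -0.3068, 0.147]
tool_rot: [-0.001, 0.986, 0.166, 0.0]
contact_force: [0.9, -0.0, -0.3]
gripper_width: 0.143
grasp_force: 35.5
```

{"name": "send_rows", "arguments": {"deltas": "0 0 0 8.5;0 0 0 17;0 0 0 19.3;0 0 0 19.3"}}

```text
t: 31.45
eef_pos: [0.5565, -0.307, 0.1468]
tool_rot: [-0.0, 1.0, 0.001, -0.0]
contact_force: [-0.1, -0.3, -1.2]
gripper_width: 0.144
grasp_force: 35.5
```

```bash
python3 -c "
from h import *
go(.556,-.3085,.026,0)"
```

```text
t 31.45 at [ 0.5565 -0.307   0.1468] yaw 0.1 q7 -0.5 w 0.144 F 35.5 -> delta [ -0.4   1.6 120.8] mm spin 0.1
```

{"name": "send_rows", "arguments": {"deltas": "0 0.0015 0.04 0;0 0.0015 0.075 0;0 0.0015 0.1 0;0 0.0015 0.112 0;0 0.0015 0.119 0"}}

```text
t: 31.95
eef_pos: [0.5558, -0.3093, 0.0275]
tool_rot: [-0.0, 1.0, 0.001, -0.0]
contact_force: [-0.6, 0.8, 0.2]
gripper_width: 0.14
grasp_force: 35.5
```

{"name": "send_rows", "arguments": {"deltas": "0 0 0.002 0;0 0 0.004 0;0 0 0.005 0;0 0 0.005 0;0 0 0.005 0"}}

```text
t: 32.45
eef_pos: [0.5561, -0.3101, 0.0238]
tool_rot: [0.0, 1.0, 0.0, 0.0]
contact_force: [-0.1, 0.1, -0.3]
gripper_width: 0.141
grasp_force: 35.5
```

{"name": "send_rows", "arguments": {"deltas": "0 0 0.001 0;0 0 0.002 0;0 0 0.002 0"}}

```text
t: 32.75
eef_pos: [0.556, -0.3101, 0.0218]
tool_rot: [-0.0, 1.0, 0.0, 0.0]
contact_force: [-0.4, 1.8, 3.6]
gripper_width: 0.145
grasp_force: 36.1
```

{"name": "send_rows", "arguments": {"deltas": "0 0 0 0;0 0 0.0005 0;0 0 0.0005 0"}}

```text
t: 33.05
eef_pos: [0.556, -0.3101, 0.0217]
tool_rot: [-0.0, 1.0, 0.0, 0.0]
contact_force: [-1.4, 2.5, 9.2]
gripper_width: 0.14
grasp_force: 36.5
```

Contact; release and retreat upwards, clear of the top camera's view of the parts.

{"name": "send_rows", "arguments": {"deltas": "0 0 0 0;0 0 0 0;0 0 0 0;0 0 0 0", "claw": 0.35}}

```text
t: 33.45
eef_pos: [0.5557, -0.3099, 0.0205]
tool_rot: [-0.0, 1.0, 0.0, -0.0]
contact_force: [0.7, -0.5, -0.7]
gripper_width: 0.352
grasp_force: 0.0
```

{"name": "send_rows", "arguments": {"deltas": "0 0 -0.02 0;0 0 -0.06 0;0 0 -0.1 0;0 0 -0.14 0;0 0 -0.17 0"}}

```text
t: 33.95
eef_pos: [0.5558, -0.311, 0.1949]
tool_rot: [0.001, 1.0, -0.0, 0.001]
contact_force: [0.7, -0.4, -0.3]
gripper_width: 0.35
grasp_force: 0.0
```

{"name": "send_rows", "arguments": {"deltas": "0 -0.04 0 0;0 -0.08 0 0;0 -0.13 0 0;0 -0.17 0 0;0 -0.2 0 0"}}

```text
t: 34.45
eef_pos: [0.5557, -0.1071, 0.1918]
tool_rot: [-0.001, 1.0, 0.001, 0.0]
contact_force: [0.7, 0.4, 0.2]
gripper_width: 0.35
grasp_force: 0.0
```

```bash
python3 - <<'E'
from h import *
import time
p=bot.read_camera("wrist"); t=bot.read_camera("top")
for q in ["thick_a_mid","thin_a_mid"]:
    for r in bot.landmark_of(t,q)+bot.landmark_of(p,q): print(q,np.round(r["xyz"],3),round(r["confidence"],2))
cv2.imwrite("pics/end.png",np.vstack([cv2.resize(t["img"][100:250,50:450,::-1],None,fx=2,fy=2,interpolation=cv2.INTER_CUBIC),cv2.resize(p["img"][60:220,112:512,::-1],(640,256))[:, :] if 0 else cv2.resize(p["img"][60:220,112:512,::-1],(800,300))]))
print(bot.get_obs()["t"])
E
```

```text
thick_a_mid [0.351 0.029 0.018] 0.71
thick_a_mid [0.283 0.202 0.016] 0.7
thick_a_mid [0.348 0.027 0.016] 0.64
thin_a_mid [ 0.312 -0.302  0.01 ] 0.74
thin_a_mid [ 0.328 -0.147  0.017] 0.7
thin_a_mid [ 0.308 -0.295  0.017] 0.4
34.75
```

View pics/end.png

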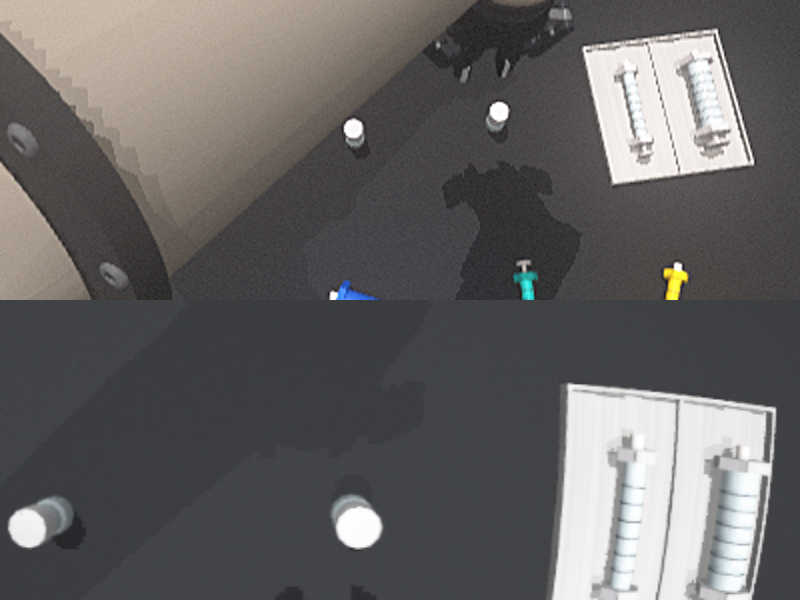

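```bash
python3 -c "
from h import *
print(bot.hand_in())"
```

```text
the job is handed in; nothing more can be done
None
```

I laid the two loaded syringes in the stand, thick in the wide cradle and thin in the narrow one. The two empty ones lie flat, one along each tray lane, and I handed the job in at about 35 s. The final pictures showed the tray but not the stand, which the arm hid; earlier close-ups showed both loaded syringes seated there.

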